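# Pre-shift check of the saw's extractor, start and stop

### The arm

A 7-joint arm with a two-finger parallel gripper is mounted at the origin on the work surface. World frame = base frame: x ahead of the robot, y to its left, z up, the work surface at z = 0. Lengths are in m, angles in rad, forces in N, time in s.
With the tool pointing down it reaches from about 0.425 to 0.825 m from the base axis. Payload 3.6 kg.
Tool frame: the origin (TCP) lies at the very end of the fingers, on their centre line; the grasp point (between the pads) lies env.grip_depth behind it (env.grip_depth is the distance from the TCP to the grasp point, in m); z points along the fingers, y is the line along which they close (so a half turn about z gives the same grasp; the last joint's range is limited). The gripper opens to 93 mm and grips with 3 to 60 N. Pads are 15 mm wide; open, the fingers measure 128 mm over their backs; the gripper's body (75 mm by 188 mm) begins 65 mm behind the grasp point.
Start: joints at [-1.313, 0.615, -0.013, 1.423, 0.008, 1.103, -0.04], TCP at [0.182, 0.624, 0.219] pointing down, gripper open.
Joint ranges: [-3.12, 3.12], [-0.3, 2.06], [-1.34, 1.32], [0.26, 2.42], [-1.36, 4.5], [0.01, 1.98], [-2.84, 2.84]. Speed limits (rad/s): [2.79, 2.79, 3.14, 3.14, 3.14, 3.14, 3.14].

### API

Orientations are given as a 3x3 rotation matrix whose columns are the frame's x, y, z axes.
In Python, from station import env, eyes gives the robot as it stands.
- The arm moves only by the tool move_arm, never from a script. Its argument "steps" is a list that holds one entry, the list of rows, each a list of 6 numbers: the shift along the world's x, y, z in mm, then the turn, a rotation vector about the world's x, y, z in rad. A call has 1 to 12 rows; each row shifts and turns the commanded pose from where the row before left it; what a row does not reach is not made up. A row lasts 1/8 s, in which the tool goes at most 62.5 mm and 10.7 degrees, less where a joint would pass 70% of its speed; a pose out of reach is approached as far as the arm can. A call is refused whole if a number of a shift passes 62.5 or a number of a turn 0.188, either way. A call with a gripper value outside its range is refused whole. "hand" is the opening in per cent of the stroke, from 0 (shut) to 100 (fully open), set as the call begins (left out, the last holds). The fingers move at their own pace and stop on an object; the grip force is fixed at half the most. Time passes only in rows, so rows that do not move let the fingers close. It gives the time, the measured TCP pose, the force, the opening and the grip force at its end, in the units of the state.
- env.observe(): the state, without advancing time (a new reading comes with each control period).
- eyes.read_camera(name): name is "scene" or "side" or "wrist"; returns a dict with "color" (400x640x3 uint8, red, green, blue), "fx", "fy", "cx", "cy" (pixels), "dist" ([k1, k2, p1, p2, k3] as OpenCV has them; the pictures are not rectified), "position" and "orientation" of the camera in the world; the wrist camera has in their place "hand_eye" (4x4, takes a point from camera to tool coordinates, whose origin is the TCP and whose axes are the flange's). Camera axes: x right, y down, z forward; pixel columns grow to the right and rows downward; lengths in m; the calibration is good to about 2 mm. A picture is of the moment at which its call begins: read the wrist's pose just before it. There is no depth.
- env.finish_job(): hands the job in; it is judged then, once.
The state is a dict: "time_s": time; "joints": joint angles; "joint_vel": joint speeds; "joint_torque": joint torques, N m; "ee_pos": TCP position; "ee_rot": TCP orientation; "wrist_force": force on the tool from outside, world axes, zero at the start; "wrist_torque": the same for the moment, N m; "gripper_width": opening from 0.0 (shut) to 1.0 (fully open); "grip_force": force on a finger pad.
Only numpy, scipy, OpenCV 4.12 (cv2) and the standard library are available. Lean on these libraries where they do the work, as an engineer would, in place of code of your own. Each camera call takes 0.05 s, during which the arm holds its last target. There are 200 camera calls.

### The job

Do the morning check on the saw by pressing its controls with the fingertips, in this order: press the raised end of the rocker on the extractor's handset all the way down, then press the saw's small flat start button fully in and hold it for two seconds, then let it go and push the big mushroom stop button fully down, where it stays by itself. Only press: leave the handset lying where it is, pick nothing up, and do not disturb the offcut or the tape measure. Finish clear of everything.

Things in the scene. Friction and masses are not known exactly. Their poses are not given: they have to be found in the camera images.
- handset: Loose grey extractor handset, 0.3 to 0.6 kg, flat on the bench at any yaw: 150 mm (x) by 70 mm (y), 28 mm high, rubber loop at its -x end. Origin: centre of its underside; z up. On its top, centred: a white V-shaped paddle rocker, 66 mm long (x), 36 mm wide, two flat 6 mm thick halves at 0.40 rad to each other, hinged along y 32 mm above the bench.
- rocker (a joint): Rocker angle, rad. 0 (off): the half towards the handset's +x is raised 0.40 rad, outer edge 50 mm above the bench; the other half is level. 0.40 (on, hard stop): the +x half is down level, its top 38 mm above the bench. No spring: 0.08 N m friction (3 to 4 N at the pressing point), stays where left. Starts at 0 to 0.04.
- rocker_press (a point): Point to press: on top of the raised half, 22 mm from the hinge, mid width (33 mm is its outer edge). It rides on the rocker: about 46 mm above the bench when off, 38 mm when on.
- station: Grey saw control station, bolted down: 110 mm (x) by 220 mm (y), top 50 mm above the bench, flange 122 x 232 mm, conduit stub on +x to 83 mm from its centre. Origin: centre of its underside. Its two buttons stand on top, 55 mm either side of the centre along y; which side is which varies, as does whether station or handset is on the left.
- start (a joint): Travel of the start button, m: 0 out, 0.006 fully in. Springs back; about 1.5 N to begin, 5 N fully in.
- start_top (a point): Centre of the flat top of the start button: black upright cylinder 28 mm in diameter, in an aluminium bezel ring 44 mm in diameter and 12 mm high. The top is 72 mm above the bench when out and moves straight down; at full travel it is still 4 mm above the bezel.
- stop (a joint): Travel of the mushroom stop button, m: 0 out, 0.008 fully down (hard stop). No spring: about 4 N of friction, it stays where it is left.
- stop_top (a point): Top centre of the domed head of the mushroom stop button: black, 48 mm in diameter and 15 mm thick, the dome flat to 1 mm within 12 mm of the centre, on an aluminium bezel 40 mm in diameter. The top is 87 mm above the bench when out, and moves straight down.
- offcut: Loose wood offcut, 70 x 35 x 20 mm, near the robot; leave it alone. Origin: centre of its underside.
- tape: Loose grey tape measure, 66 x 66 x 34 mm, beyond the controls; leave it alone. Origin: centre of its underside.
Not all that is in view belongs to the job. Several things have the shape of the handset; the one meant has the colours described above.

How it is judged:
By the outcome, as a careful person would: the job done as asked, in the order asked, and still so for the second after the job is handed in, with the robot touching nothing.
It also fails if it takes over 51 s, if anything falls off the work surface, if the arm or the gripper's body presses on something with over 40 N, if the wrist force passes 120 N, or if a joint passes its speed limit or range.

## Working session

There is one attempt and no reset: what is moved stays moved. The work goes in short steps, Python scripts to look and compute and a tool call to move; the robot and the scene stay as the last step left them, time stands still between calls to the robot, and variables do not carry over. Pictures are saved under pics/ and viewed, at most 10 in all, crops included, and the job is handed in when it is done.

Besides the shell and the picture viewer there is one more tool, called after "Call:" as a command line: name --argument value ..., lists and objects as JSON in quotes. move_arm: Moves the arm, as the interface text tells. Its arguments: {"type":"object","properties":{"steps":{"type":"array"},"hand":{"type":"number"}},"required":["steps"]}

```bash
mkdir -p pics; cat > h.py <<'E'
import numpy as np, cv2
from station import env, eyes
def cam(n):
    s=env.observe(); c=eyes.read_camera(n)
    c['K']=np.array([[c['fx'],0,c['cx']],[0,c['fy'],c['cy']],[0,0,1.]])
    c['d']=np.array(c['dist'],float)
    if 'hand_eye' in c:
        T=np.eye(4);T[:3,:3]=s['ee_rot'];T[:3,3]=s['ee_pos'];T=T@np.array(c['hand_eye'])
        c['R'],c['p']=T[:3,:3],T[:3,3]
    else: c['R'],c['p']=np.array(c['orientation']),np.array(c['position'])
    return c
def ray(c,uv):
    q=cv2.undistortPoints(np.array(uv,float).reshape(-1,1,2),c['K'],c['d']).reshape(-1,2)
    return np.c_[q,np.ones(len(q))]@c['R'].T
def plane(c,uv,z):
    r=ray(c,uv); return c['p']+r*((z-c['p'][2])/r[:,2])[:,None]
def tri(cs,uvs):
    A=np.zeros((3,3));b=np.zeros(3)
    for c,uv in zip(cs,uvs):
        r=ray(c,uv)[0];r/=np.linalg.norm(r);M=np.eye(3)-np.outer(r,r);A+=M;b+=M@c['p']
    x=np.linalg.solve(A,b)
    return x,[np.linalg.norm(np.cross(x-c['p'],ray(c,uv)[0]/np.linalg.norm(ray(c,uv)[0]))) for c,uv in zip(cs,uvs)]
def proj(c,X):
    R=c['R'].T
    return cv2.projectPoints(np.array(X,float).reshape(-1,1,3),cv2.Rodrigues(R)[0],-R@c['p'],c['K'],c['d'])[0].reshape(-1,2)
def save(c,n): cv2.imwrite('pics/'+n,c['color'][:,:,::-1])
E
python3 - <<'E'
from h import *
for n in('scene','side'):
    c=cam(n); save(c,n+'0.png'); print(n,c['p'],c['R'].round(2).tolist(),c['fx'])
s=env.observe();print(s['time_s'],s['ee_pos'],s['ee_rot'],s['wrist_force'],env.grip_depth)
E
```

```text
scene [ 1.3159907  -0.35083042  0.79834388] [[0.52, 0.53, -0.67], [0.85, -0.33, 0.4], [-0.01, -0.78, -0.63]] 403.7475664448543
side [ 0.24191194 -0.5760203   0.62999682] [[0.92, -0.23, 0.32], [-0.4, -0.53, 0.75], [0.0, -0.82, -0.58]] 407.1935180525785
0.1 [0.18179262 0.62332487 0.21759755] [[-9.60028713e-01  2.79900903e-01 -5.95178836e-04]
 [ 2.79901532e-01  9.60026149e-01 -2.21959989e-03]
 [-4.98807702e-05 -2.29747110e-03 -9.99997360e-01]] [-0.25493864  0.3439635   0.13513702] 0.0188
```

View pics/scene0.png

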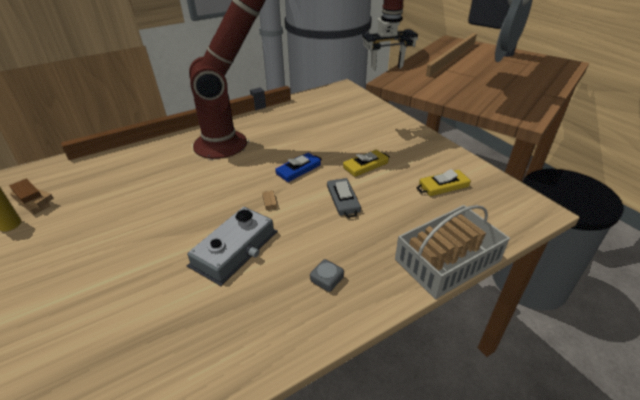

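View pics/side0.png

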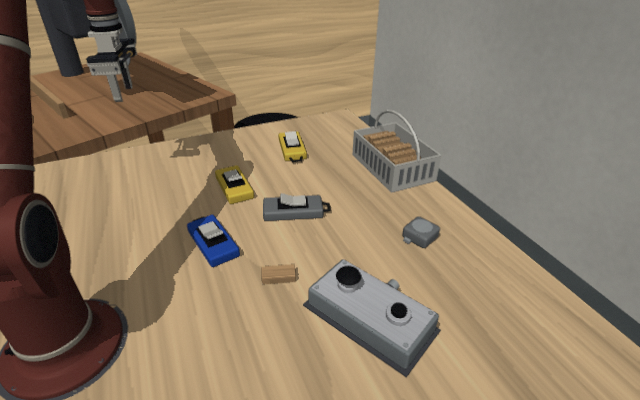

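Scene view: candidates with the handset's shape are blue (298,167), yellow (366,162), yellow (445,182) and grey (343,197). The same four in the side view are at (213,239), (234,184), (292,146) and (293,207). I choose the grey one. Its loop is at scene (349,214) / side (327,208), so the raised half should be at the opposite end. The stop (large head) is at scene (245,216) / side (348,276). The start (small, in a wide ring) is at scene (217,245) / side (399,311).

```bash
python3 - <<'E'
from h import *
a,b=cam('scene'),cam('side')
def blob(c,uv,lo,hi,r):
    u,v=uv;g=c['color'].astype(int);m=((g.min(2)>=lo)&(g.max(2)<=hi)).astype(np.uint8)
    w=np.zeros_like(m);cv2.circle(w,uv,r,1,-1);m&=w
    n,l,st,ce=cv2.connectedComponentsWithStats(m);i=1+np.argmax(st[1:,4]);return ce[i],st[i]
for n,ua,ub,lo,hi in (('stop',(245,216),(348,276),0,60),('start',(217,245),(399,311),0,60),('rocker',(343,190),(293,201),170,255)):
    p,sa=blob(a,ua,lo,hi,16);q,sb=blob(b,ub,lo,hi,22);x,e=tri([a,b],[p,q]);print(n,p,sa,q,sb,x.round(4),np.round(e,4))
for n,p,q in(('loop',(350,214),(327,208)),('offcut',(269,200),(280,273)),('tape',(327,274),(422,232))):print(n,tri([a,b],[p,q]))
for c,n,(u,v) in((a,'s',(343,197)),(b,'d',(293,207))):
    k=c['color'][v-33:v+33,u-50:u+50,::-1]; k=cv2.resize(k,None,fx=6,fy=6,interpolation=cv2.INTER_CUBIC)
    globals()[n]=k
cv2.imwrite('pics/crop1.png',cv2.resize(np.vstack([s,d]),None,fx=.75,fy=.75))
E
```

```text
stop [243.68627451 215.58169935] [236 210  16  12 153] [348.18157182 275.36585366] [336 266  25  19 369] [ 0.51   -0.1092  0.0745] [0.0003 0.0003]
start [215.53424658 243.15068493] [211 239  10   9  73] [398.44210526 310.09473684] [391 303  16  15 190] [ 0.5579 -0.2081  0.0638] [0.0004 0.0004]Traceback (most recent call last):
  File "<stdin>", line 8, in <module>
  File "<stdin>", line 6, in blob
    return _wrapfunc(a, 'argmax', axis=axis, out=out, **kwds)
    return bound(*args, **kwds)
ValueError: attempt to get argmax of an empty sequence
```

```bash
python3 - <<'E'
from h import *
a,b=cam('scene'),cam('side')
print(a['color'][188:192,340:346].mean((0,1)),b['color'][199:203,290:296].mean((0,1)))
def blob(c,uv,r):
    g=c['color'].astype(int);m=((g.min(2)>=135)&(g.max(2)-g.min(2)<40)).astype(np.uint8)
    w=np.zeros_like(m);cv2.circle(w,uv,r,1,-1);m&=w
    n,l,st,ce=cv2.connectedComponentsWithStats(m);i=1+np.argmax(st[1:,4]);return ce[i],st[i]
p,sa=blob(a,(343,190),16);q,sb=blob(b,(293,201),18);print(p,sa,q,sb,tri([a,b],[p,q]))
for n,p,q in(('loop',(350,214),(327,208)),('offcut',(269,200),(280,273)),('tape',(327,274),(422,232))):print(n,tri([a,b],[p,q]))
for c,n,(u,v) in((a,'s',(343,197)),(b,'d',(293,207))):
    globals()[n]=cv2.resize(c['color'][v-33:v+33,u-50:u+50,::-1],None,fx=4.5,fy=4.5,interpolation=cv2.INTER_CUBIC)
cv2.imwrite('pics/crop1.png',np.vstack([s,d]))
E
```

```text
[153.         152.58333333 143.66666667] [163.70833333 162.16666667 153.70833333]
[343.03007519 188.56390977] [337 182  14  14 133] [292.78923767 199.25560538] [281 193  25  12 223] (array([0.51821874, 0.20848136, 0.03917513]), [np.float64(0.0014928820051226368), np.float64(0.0014928820051225483)])
loop (array([0.59903632, 0.17915031, 0.00908174]), [np.float64(0.0022652643992838997), np.float64(0.0022652643992838043)])
offcut (array([0.4131154 , 0.00678935, 0.01042946]), [np.float64(0.00027876147187701715), np.float64(0.0002787614718770367)])
tape (array([ 0.75998503, -0.00239083,  0.01642336]), [np.float64(0.002592393232502443), np.float64(0.0025923932325025855)])
```

View pics/crop1.png

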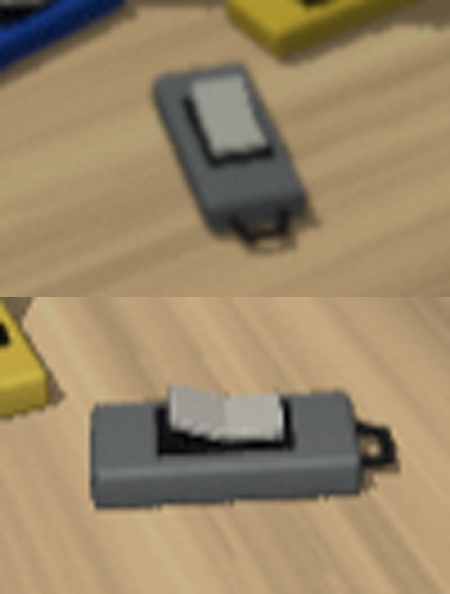

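The crop confirms it: grey body, white rocker, loop at the right end in the side view, and the half away from the loop is raised. I'll move above it with the fingers shut and look with the wrist camera.

Call:
move_arm --steps '[[[35,-46,0,0,0,0],[35,-46,0,0,0,0],[35,-46,0,0,0,0],[35,-46,0,0,0,0],[35,-46,0,0,0,0],[35,-46,0,0,0,0],[35,-46,0,0,0,0],[35,-46,0,0,0,0],[35,-46,0,0,0,0],[0,0,0,0,0,0],[0,0,0,0,0,0]]]' --hand 0

```text
time_s: 1.68
ee_pos: [0.4966, 0.2105, 0.2186]
ee_rot: [[-0.96, 0.28, -0.001], [0.28, 0.96, 0.001], [0.001, 0.001, -1.0]]
wrist_force: [0.5, -0.1, -0.8]
gripper_width: 0.007
grip_force: 0.0
```

```bash
python3 - <<'E'
from h import *
c=cam('wrist'); save(c,'w1.png'); s=env.observe(); print(s['time_s'],s['ee_pos'],s['ee_rot'].round(3) if hasattr(s['ee_rot'],'round') else s['ee_rot'],s['gripper_width'],c['p'])
import pickle; pickle.dump(c,open('w1.pkl','wb'))
print(proj(c,[[.518,.2085,.036],[.4975,.216,.046],[.51,-.109,.087]]))
E
```

```text
1.725 [0.49608403 0.21143924 0.21856541] [[-0.961  0.278 -0.001]
 [ 0.278  0.961  0.001]
 [ 0.001  0.001 -1.   ]] 0.0032825092909809644 [0.43229952 0.22952444 0.38486034]
[[322.94382994 196.53637396]
 [324.29978112 180.90318551]
 [ 66.09732317 272.88484679]]
```

View pics/w1.png

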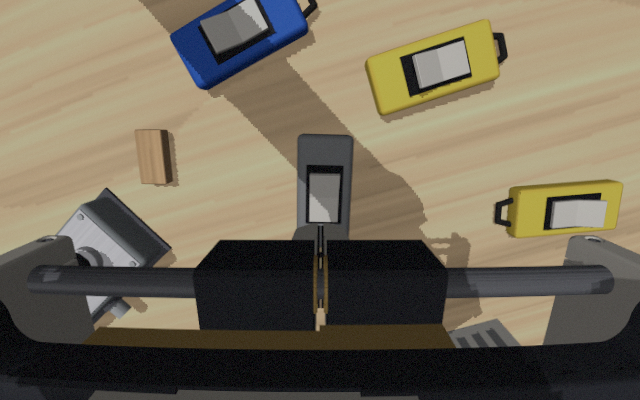

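The wrist view shows the grey handset upright at (325,185), with the rocker at (324,197). Its raised half is the darker one at (325,182), and the loop end is hidden under the gripper. Next I measure its edges.

```bash
python3 - <<'E'
from h import *; import pickle
c=pickle.load(open('w1.pkl','rb'))
g=c['color'].astype(int); gm=g.mean(2); sat=g.max(2)-g.min(2)
m=((g.min(2)>85)&(sat<40)).astype(np.uint8); m[:,:300]=0;m[:,350:]=0;m[:165]=0;m[228:]=0
n,l,st,ce=cv2.connectedComponentsWithStats(m);i=1+np.argmax(st[1:,4]);print(st[i],ce[i])
print(gm[166:228,325].round().astype(int).tolist())
rows=[(r,np.flatnonzero(l[r]==i).min(),np.flatnonzero(l[r]==i).max()) for r in(174,180,200,210,218)];print(rows)
body=((sat<22)&(gm<110)).astype(np.uint8)
for r in (140,150,160,200,215):
    k=np.flatnonzero(body[r,280:370]);print(r,280+k.min(),280+k.max())
top=st[i][1];bot=top+st[i][3]; mid=lambda r:(np.flatnonzero(l[r]==i).mean())
P=plane(c,[[mid(top+3),top-.5]],.050)[0];Q=plane(c,[[mid(bot-4),bot-.5]],.038)[0]
print(P,Q,np.linalg.norm((P-Q)[:2]))
B=plane(c,[[325.5,134.5]],.028);print('body +x end',B)
w=plane(c,[[298.5,150],[352.5,150]],.028);print('width',np.linalg.norm(w[0]-w[1]),w.mean(0))
E
```

```text
[ 309  174   31   48 1388] [323.53097983 197.64481268]
[12, 17, 16, 15, 22, 19, 16, 46, 86, 93, 115, 112, 113, 114, 116, 114, 112, 115, 114, 113, 111, 114, 111, 112, 112, 112, 115, 112, 115, 112, 112, 113, 119, 120, 118, 118, 117, 120, 118, 121, 118, 123, 139, 155, 171, 174, 173, 173, 172, 171, 173, 173, 174, 173, 174, 159, 47, 64, 71, 71, 73, 72]
[(174, np.int64(311), np.int64(338)), (180, np.int64(310), np.int64(339)), (200, np.int64(309), np.int64(337)), (210, np.int64(309), np.int64(337)), (218, np.int64(309), np.int64(337))]
140 297 353
150 298 352
160 297 352
200 297 350
215 297 349
[0.48830377 0.21882824 0.05      ] [0.54886379 0.19963936 0.038     ] 0.06352738954709147
body +x end [[0.44635702 0.23251011 0.028     ]]
width 0.06624308086064845 [0.4642806  0.22737962 0.028     ]
```

Measured: hinge (0.517, 0.210), direction (-0.953, 0.302) and a rocker span of 63.5 mm, where 63.4 is expected. The press point is (0.496, 0.216). Descending.

Call:
move_arm --steps '[[[0,5,-50,0,0,0.0],[0,0,-50,0,0,-0.025],[0,0,-50,0,0,0],[0,0,-8,0,0,0],[0,0,0,0,0,0],[0,0,0,0,0,0]]]'

```text
time_s: 2.48
ee_pos: [0.4983, 0.2161, 0.0627]
ee_rot: [[-0.953, 0.303, 0.004], [0.303, 0.953, 0.002], [-0.003, 0.003, -1.0]]
wrist_force: [0.1, -0.2, 0.0]
gripper_width: 0.003
grip_force: 0.0
```

Call:
move_arm --steps '[[[-1,0,-3,0,0,0],[0,0,-3,0,0,0],[0,0,-3,0,0,0],[0,0,-3,0,0,0],[0,0,-3,0,0,0],[0,0,-3,0,0,0],[0,0,-2,0,0,0],[0,0,0,0,0,0],[0,0,0,0,0,0]]]'

```text
time_s: 3.6
ee_pos: [0.4972, 0.2144, 0.0405]
ee_rot: [[-0.952, 0.305, 0.002], [0.305, 0.952, -0.0], [-0.002, 0.0, -1.0]]
wrist_force: [-0.3, 0.9, -0.6]
gripper_width: 0.005
grip_force: 0.0
```

Call:
move_arm --steps '[[[0,0,-1,0,0,0],[0,0,-1,0,0,0],[0,0,-1,0,0,0],[0,0,0,0,0,0]]]'

```text
time_s: 4.1
ee_pos: [0.4966, 0.2147, 0.0383]
ee_rot: [[-0.953, 0.304, 0.001], [0.304, 0.953, -0.0], [-0.001, 0.0, -1.0]]
wrist_force: [0.7, -1.7, 6.2]
gripper_width: 0.009
grip_force: 2.9
```

Call:
move_arm --steps '[[[0,0,-1,0,0,0],[0,0,-1,0,0,0],[0,0,0,0,0,0]]]'

```text
time_s: 4.47
ee_pos: [0.4966, 0.2147, 0.038]
ee_rot: [[-0.953, 0.304, 0.002], [0.304, 0.953, 0.0], [-0.001, 0.001, -1.0]]
wrist_force: [-3.3, -3.0, 17.2]
gripper_width: 0.009
grip_force: 8.9
```

Force rose from 6 to 17 N with the tip standing at 38 mm, so it's on the hard stop. Now I lift and check.

Call:
move_arm --steps '[[[0,0,5,0,0,0],[0,0,20,0,0,0],[0,0,50,0,0,0],[0,0,50,0,0,0],[0,0,40,0,0,0],[0,0,0,0,0,0],[0,0,0,0,0,0]]]'

```text
time_s: 5.35
ee_pos: [0.4951, 0.2148, 0.1996]
ee_rot: [[-0.953, 0.304, -0.002], [0.304, 0.953, -0.001], [0.002, -0.001, -1.0]]
wrist_force: [0.4, 0.0, 0.3]
gripper_width: 0.003
grip_force: 0.0
```

```bash
python3 - <<'E'
from h import *
c=cam('wrist');b=cam('side');print(env.observe()['ee_pos'])
x=cv2.resize(c['color'][120:240,270:380,::-1],None,fx=4,fy=4,interpolation=cv2.INTER_CUBIC)
y=cv2.resize(b['color'][174:240,243:343,::-1],(440,290),interpolation=cv2.INTER_CUBIC)
cv2.imwrite('pics/chk.png',cv2.resize(np.vstack([x,y]),None,fx=.75,fy=.75))
E
```

```text
[0.49484564 0.21458821 0.19892078]
```

View pics/chk.png

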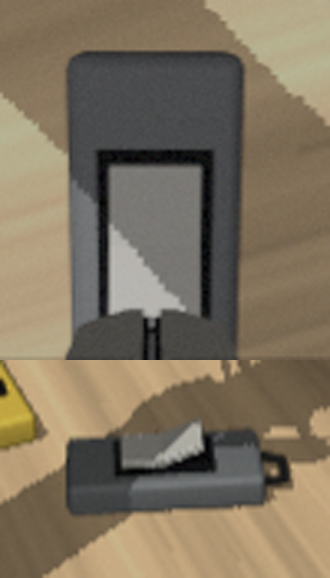

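The check shows the half away from the loop now level and the loop-side half raised, with the handset in place. Next I go to a view of the station.

Call:
move_arm --steps '[[[15,-45,8,0,0,0],[15,-45,8,0,0,0],[15,-45,8,0,0,0],[15,-45,8,0,0,0],[15,-45,8,0,0,0],[15,-45,8,0,0,0],[15,-45,0,0,0,0],[0,0,0,0,0,0],[0,0,0,0,0,0],[0,0,0,0,0,0]]]'

```text
time_s: 6.7
ee_pos: [0.6007, -0.0979, 0.248]
ee_rot: [[-0.954, 0.301, -0.001], [0.301, 0.954, 0.001], [0.002, 0.001, -1.0]]
wrist_force: [0.6, -0.5, -0.1]
gripper_width: 0.002
grip_force: 0.0
```

```bash
python3 - <<'E'
from h import *; import pickle
c=cam('wrist');save(c,'w2.png');pickle.dump(c,open('w2.pkl','wb'));print(env.observe()['ee_pos'],c['p'],proj(c,[[.51,-.109,.087],[.558,-.208,.072]]))
E
```

```text
[ 0.60077451 -0.09801919  0.24825268] [ 0.53695644 -0.0775191   0.41429877] [[284.82335006 108.89097116]
 [221.882324   175.00773107]]
```

View pics/w2.png

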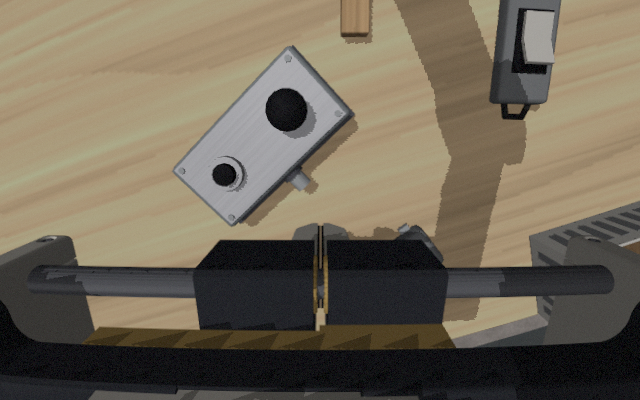

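The stop is at (287,109), and the start at (224,174) in its ring. Measuring both, across the views.

```bash
python3 - <<'E'
from h import *; import pickle
c=pickle.load(open('w2.pkl','rb')); a,b=cam('scene'),cam('side')
def blob(c,uv,r):
    m=(c['color'].max(2)<=60).astype(np.uint8);w=np.zeros_like(m);cv2.circle(w,uv,r,1,-1);m&=w
    n,l,st,ce=cv2.connectedComponentsWithStats(m);i=1+np.argmax(st[1:,4]);return ce[i],st[i]
for n,uc,ua,ub,h in(('stop',(286,109),(245,216),(348,276),.078),('start',(224,174),(217,245),(399,311),.071)):
    k,s=blob(c,uc,26 if n=='stop' else 16);print(n,k,s,'diam',s[2]*(c['p'][2]-h)/c['fx'],plane(c,[k],h))
    print(tri([c,b],[k,blob(b,ub,22)[0]]),tri([c,a],[k,blob(a,ua,16)[0]]))
E
```

```text
stop [285.97113997 109.53030303] [ 266   89   41   43 1386] diam 0.047738032414117164 [[ 0.51030608 -0.10886391  0.078     ]]
(array([ 0.51009747, -0.10929301,  0.07406152]), [np.float64(0.00012063485437669668), np.float64(0.00012063485437680086)]) (array([ 0.51012013, -0.10900511,  0.07484771]), [np.float64(0.00016432004429520804), np.float64(0.0001643200442952466)])
start [223.99022005 174.30806846] [213 163  23  23 409] diam 0.02733729017654125 [[ 0.55804713 -0.20560433  0.071     ]]
(array([ 0.55835184, -0.20839437,  0.06326218]), [np.float64(0.00019136481046930042), np.float64(0.0001913648104688385)]) (array([ 0.55850723, -0.20785501,  0.06457237]), [np.float64(0.00015402607231991626), np.float64(0.0001540260723199217)])
```

Call:
move_arm --steps '[[[-14,-36,-10,0,0,0],[-14,-36,-10,0,0,0],[-15,-37,-10,0,0,0],[0,0,-50,0,0,0],[0,0,-50,0,0,0],[0,0,-28,0,0,0],[0,0,0,0,0,0],[0,0,0,0,0,0],[0,0,0,0,0,0]]]'

```text
time_s: 7.98
ee_pos: [0.5593, -0.2093, 0.0925]
ee_rot: [[-0.953, 0.304, 0.003], [0.304, 0.953, -0.001], [-0.004, -0.0, -1.0]]
wrist_force: [0.5, 0.1, 0.7]
gripper_width: 0.007
grip_force: 0.0
```

Call:
move_arm --steps '[[[-1,2,-6,0,0,0],[0,0,-5,0,0,0],[0,0,-5,0,0,0],[0,0,-2,0,0,0],[0,0,-2,0,0,0],[0,0,-2,0,0,0],[0,0,0,0,0,0],[0,0,0,0,0,0]]]'

```text
time_s: 8.98
ee_pos: [0.5566, -0.2069, 0.0688]
ee_rot: [[-0.953, 0.304, -0.001], [0.304, 0.953, 0.0], [0.001, -0.0, -1.0]]
wrist_force: [-1.6, 0.7, 4.4]
gripper_width: 0.004
grip_force: 1.7
```

Call:
move_arm --steps '[[[0,0,-2,0,0,0],[0,0,-1,0,0,0],[0,0,-1,0,0,0],[0,0,-1,0,0,0],[0,0,0,0,0,0]]]'

```text
time_s: 9.6
ee_pos: [0.5567, -0.207, 0.0661]
ee_rot: [[-0.953, 0.304, -0.0], [0.304, 0.953, 0.0], [0.0, 0.0, -1.0]]
wrist_force: [-6.2, 1.8, 18.3]
gripper_width: 0.009
grip_force: 9.0
```

Fully in: 66 mm with 18 N, well above the 5 N spring. I'll hold for over two seconds.

Call:
move_arm --steps '[[[0,0,0,0,0,0],[0,0,0,0,0,0],[0,0,0,0,0,0],[0,0,0,0,0,0],[0,0,0,0,0,0],[0,0,0,0,0,0],[0,0,0,0,0,0],[0,0,0,0,0,0],[0,0,0,0,0,0],[0,0,0,0,0,0],[0,0,0,0,0,0],[0,0,0,0,0,0]]]'

```text
time_s: 11.1
ee_pos: [0.5568, -0.207, 0.0661]
ee_rot: [[-0.953, 0.304, 0.0], [0.304, 0.953, 0.0], [-0.0, 0.0, -1.0]]
wrist_force: [-6.4, 2.9, 18.1]
gripper_width: 0.005
grip_force: 8.9
```

Call:
move_arm --steps '[[[0,0,0,0,0,0],[0,0,0,0,0,0],[0,0,0,0,0,0],[0,0,0,0,0,0],[0,0,0,0,0,0],[0,0,0,0,0,0]]]'

```text
time_s: 11.85
ee_pos: [0.5568, -0.207, 0.0662]
ee_rot: [[-0.953, 0.304, 0.0], [0.304, 0.953, 0.0], [-0.0, 0.0, -1.0]]
wrist_force: [-6.2, 1.8, 18.1]
gripper_width: 0.005
grip_force: 8.9
```

Call:
move_arm --steps '[[[0,0,5,0,0,0],[0,0,20,0,0,0],[0,0,40,0,0,0],[0,0,0,0,0,0],[-15,32,0,0,0,0],[-16,33,0,0,0,0],[-16,33,0,0,0,0],[0,0,0,0,0,0],[0,0,-20,0,0,0],[0,0,0,0,0,0],[0,0,0,0,0,0]]]'

```text
time_s: 13.22
ee_pos: [0.5105, -0.1099, 0.1086]
ee_rot: [[-0.952, 0.305, 0.0], [0.305, 0.952, -0.001], [-0.001, -0.0, -1.0]]
wrist_force: [1.0, 0.1, -0.3]
gripper_width: 0.003
grip_force: 0.0
```

Call:
move_arm --steps '[[[0,1,-6,0,0,0],[0,0,-6,0,0,0],[0,0,-4,0,0,0],[0,0,-2,0,0,0],[0,0,-2,0,0,0],[0,0,-2,0,0,0],[0,0,-2,0,0,0],[0,0,-2,0,0,0],[0,0,-1,0,0,0],[0,0,0,0,0,0],[0,0,0,0,0,0]]]'

```text
time_s: 14.6
ee_pos: [0.5101, -0.1081, 0.0816]
ee_rot: [[-0.953, 0.304, 0.0], [0.304, 0.953, -0.0], [-0.0, -0.0, -1.0]]
wrist_force: [0.0, -0.4, 3.0]
gripper_width: 0.006
grip_force: 1.5
```

Call:
move_arm --steps '[[[0,0,-1,0,0,0],[0,0,-1,0,0,0],[0,0,-1,0,0,0],[0,0,-1,0,0,0],[0,0,-1,0,0,0],[0,0,-1,0,0,0],[0,0,0,0,0,0],[0,0,0,0,0,0]]]'

```text
time_s: 15.6
ee_pos: [0.5102, -0.1081, 0.0785]
ee_rot: [[-0.953, 0.304, 0.001], [0.304, 0.953, 0.0], [-0.001, 0.001, -1.0]]
wrist_force: [-5.2, 1.1, 24.3]
gripper_width: 0.007
grip_force: 11.9
```

The stop is at its hard stop: 78.5 mm at 24 N. Retreating upwards, then checking.

Call:
move_arm --steps '[[[0,0,6,0,0,0],[0,0,20,0,0,0],[0,0,50,0,0,0],[0,0,60,0,0,0],[0,0,60,0,0,0],[30,20,0,0,0,0],[30,20,0,0,0,0],[30,20,0,0,0,0],[0,0,0,0,0,0],[0,0,0,0,0,0],[0,0,0,0,0,0]]]'

```text
time_s: 16.98
ee_pos: [0.5991, -0.0494, 0.2716]
ee_rot: [[-0.952, 0.306, -0.001], [0.306, 0.952, -0.001], [0.001, -0.001, -1.0]]
wrist_force: [0.7, 0.1, 0.7]
gripper_width: 0.007
grip_force: 0.0
```

```bash
python3 - <<'E'
from h import *
b=cam('side');save(b,'end.png');s=env.observe();print(s['ee_pos'],s['wrist_force'])
E
```

```text
[ 0.59921075 -0.04924907  0.27175154] [ 0.15686855 -0.58254922 -0.06221729]
```

View pics/end.png

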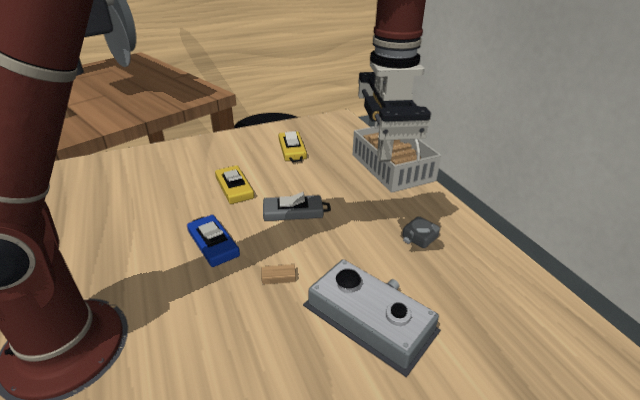

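The picture shows the mushroom head lower at (348,279), the start button out at (399,311), and the rocker flipped at (293,201). The offcut at (280,273) and the tape at (422,232) are where they were, and the arm is clear.

```bash
python3 -c "
from station import env
print(env.finish_job())"
```

```text
the job is handed in; nothing more can be done
None
```

The morning check is done and handed in at about 17 s: I pressed the handset rocker fully down, held the start button fully in for over two seconds and released it, then pushed the mushroom stop down, where it stayed; the handset, offcut and tape measure look unmoved in the last picture, and the arm finished clear.

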